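# Hang a battery pack in the test station and ratchet the reader head up to it

### The arm

A 6-joint arm with a two-finger parallel gripper is mounted at the origin on the work surface. World frame = base frame: x ahead of the robot, y to its left, z up, the work surface at z = 0. Lengths are in mm, angles in rad, forces in N, time in s.
With the tool pointing down it reaches from about 300 to 775 mm from the base axis. Payload 14.6 kg.
Tool frame: the origin (TCP) lies between the finger pads; the fingertips stand manip.tip_reach ahead of it and the grasp point (between the pads) lies 5 mm behind it (manip.tip_reach is the distance from the TCP to the fingertips, in mm); z points along the fingers, y is the line along which they close (so a half turn about z gives the same grasp; the last joint's range is limited). The gripper opens to 94 mm and grips with 3 to 60 N. Pads are 16 mm wide; open, the fingers measure 119 mm over their backs; the gripper's body (75 mm by 177 mm) begins 78 mm behind the grasp point.
Start: joints at [-1.327, 0.3, 1.521, -0, 1.321, -0.067], TCP at [168.194, -523.641, 219.446] pointing down, gripper open.
Joint ranges: [-3.03, 3.03], [-0.79, 2.21], [0.23, 2.52], [-1.04, 4.18], [0, 3.07], [-2.55, 2.55]. Speed limits (rad/s): [2.22, 2.22, 2.57, 3.14, 3.14, 3.14].

### API

Orientations are given as [roll, pitch, yaw] about the fixed x, y, z axes, in that order (R = Rz(yaw) Ry(pitch) Rx(roll)).
In Python, from cell import manip gives the robot as it stands. The module is installed in compiled form; this text tells all that it offers.
- The arm moves only by the shell command python3 -m creep 'ROWS' [FORCE]. ROWS is JSON, a list of rows, each a list of 3 entries, a list of its own where there are three numbers: the opening, from -1 (shut) to 1 (fully open), then the shift along the tool's x, y, z in cm, then the turn about the tool's z in units of 5 degrees (1.0 is 5 degrees). In form: [[grip, [tx, ty, tz], roll], ...]. A call has 1 to 12 rows; each row is the pose to reach, as a shift and turn from the pose commanded when the call began, along the tool's axes at that moment; what a row does not reach only later rows make up. A row lasts 1/10 s, in which the tool goes at most 50 mm and 8.59 degrees, less where a joint would pass 70% of its speed; a pose out of reach is approached as far as the arm can. A call with a gripper value outside its range is refused whole. The fingers move at their own pace and stop on an object; FORCE is the grip in N (left out, the last holds). Time passes only in rows, so rows that repeat a pose let the fingers close. It gives the time, the measured TCP pose, the force, the opening and the grip force at its end, in the units of the state.
- manip.read_state(): the state, without advancing time (a new reading comes with each control period).
- manip.camera(name): name is "scene" or "top"; returns the picture (480x640x3 uint8, red, green, blue); there is no depth.
- manip.camera_params(name): a dict with "fovy" (degrees; the focal length in pixels is half the picture's height over the tangent of half this angle, whatever the lens; pixels are square), "cx", "cy" (the principal point, pixels), "origin" and "attitude" of the camera in the world. Camera axes: x right, y down, z forward; pixel columns grow to the right and rows downward; lengths in mm; the calibration is good to about 2 mm. A picture is of the moment at which its call begins. camera_params takes no time and is no camera call.
- manip.sign_off(): hands the job in; it is judged then, once.
The state is a dict: "clock": time; "joints": joint angles; "qd": joint speeds; "effort": joint torques, N m; "eef_pos": TCP position; "eef_rot": TCP orientation; "wrist_force": force on the tool from outside, world axes, zero at the start; "moment": the same for the moment, N m; "finger_gap": finger opening in mm; "finger_force": force on a finger pad.
Only numpy, scipy, OpenCV 4.12 (cv2) and the standard library are available. Lean on these libraries where they do the work, as an engineer would, in place of code of your own. Each camera call takes 0.05 s, during which the arm holds its last target. There are 200 camera calls.

### The job

Take the black battery pack by its orange hanger and hook it over the loading stretch of the steel rail (right of the white ring, as the robot sees it), then slide it along the rail to hang centred on the yellow mark and let go of it. Then take the red knob of the ratchet lever and advance the lever exactly four clicks, clockwise seen from above, to bring the reader head up to the pack. Finish while still holding the knob there, and leave the other things on the bench where they are.

Things in the scene. Friction and masses are not known exactly. Their poses are not given: they have to be found in the camera images.
- station: blue steel test station fixed to the bench, base plate 12 mm thick. Origin on the bench surface; x points away from the robot, y to the left, z up, turned by its yaw (up to 0.15 rad). A round steel rail, 12 mm in diameter, runs along y from y -190 to +75 mm, axis at x 30, z 190; its ends bend away to two posts at x 100. All axes named below for station points are the station's
- mark (a point): on the rail's axis at the centre of the yellow band (22 mm wide, station x 30, y -30, z 190 mm); a yellow stripe lies on the base plate below it. Left of it, centred 80 mm away along y, waits the white reader head (40 x 24 x 40 mm, centred 85 mm below the rail): it slides to -y 30 mm per rad of the lever and at four clicks stops about 10 mm short of a pack hung at the mark
- loading (a point): on the rail's axis in the middle of the loading stretch (station x 30, y -135, z 190 mm), 55 mm from the rail's right end
- white_ring (a point): on the rail's axis at the centre of the white ring, 8 mm wide (station y -86 mm): left end of the loading stretch
- carrier: loose black battery pack 64 (x) x 44 (y) x 50 (z) mm with a rigid orange hanger, 14 mm thick in y, on top: 165 mm high, about 0.28 kg, standing upright. Origin: centre of the pack's underside, z up, x towards the open side of the hook. Stem at x -27 to -15, z 50 to 110; the lip on the +x side ends at z 97, x 22. The mouth is the gap between pack top (z 50) and lip
- tab (a point): centre of the carrier's grip tab (36 mm in x, 14 in y, z 119 to 165 above the carrier's origin), to be pinched across its 14 mm from above
- nest (a point): where the rail's axis lies when the carrier hangs, 105 mm above the carrier's origin, under an inverted V of 45 degree slopes. To hang: axes along the station's, come from the robot's side with this point about 35 mm above the rail's axis, so that the rail enters the mouth; move in +x until it is above the rail; lower. Hung, the carrier's underside is 85 mm above the bench
- pivot (a point): ratchet lever's upright axis (station x 0, y 200 mm), at the height of the top of the lever's arm, 88 mm above the bench
- lever (a joint): ratchet lever, rad, 0 at its home stop, growing clockwise seen from above, to 1.75; it starts at home. A weak spring draws it back onto the tooth last passed. The push at the knob is about 2 N between teeth, rises to about 7 N up each tooth and drops by about 5 N at the click. Clicks at about 0.27, 0.55, 0.82, 1.10, 1.38 (0.28 apart); it cannot turn back past a click
- pawl (a joint): brass pawl on the toothed wheel, rad: about 0 between teeth, rising to about 0.1 up a tooth and falling back to about 0 at each click
- knob: upright red round knob on the end of the lever's arm, 120 mm from the pivot: 24 mm in diameter, 46 mm high, free to spin. Origin: centre of its underside, on top of the arm, 88 mm above the bench; pinch it from above with the fingertips clear of the arm. At lever value q it lies from the pivot in direction 225 degrees minus q, counted from station x towards y: at home at station x -85, y 115 mm
- spare_pack: loose black battery pack 64 x 44 x 50 mm without a hanger, not to be moved; origin at the centre of its underside
- driver: loose screwdriver with a blue handle, not to be moved
- tub: loose small clear tub, 70 mm wide, 45 mm high, not to be moved
- board: loose green circuit board 90 x 70 mm, not to be moved
Not all that is in view belongs to the job. Leave any blue look-alike of the carrier alone.

How it is judged (in metres and radians):
On the way, in this order (a step that is already met when the one before it is completed fails the run):
1. the carrier is hooked over the rail in the loading stretch, its weight on the rail (x of carrier in the frame of station between 0.018 and 0.042 m and z of carrier in the frame of station between 0.079 and 0.091 m and angle between carrier's own z axis and vertical below 0.2 rad and contact force between carrier and station above 0.3 N and y of carrier in the frame of station below -0.085 m), for 0.1 s.
2. the carrier slides along, still hooked over the rail (x of carrier in the frame of station between 0.018 and 0.042 m and z of carrier in the frame of station between 0.078 and 0.092 m and angle between carrier's own z axis and vertical below 0.2 rad and y of carrier in the frame of station between -0.08 and -0.045 m), for 0.02 s.
3. the carrier hangs by itself from the rail, centred on the yellow mark, let go, with the lever not yet clicked (x of carrier in the frame of station between 0.018 and 0.042 m and z of carrier in the frame of station between 0.079 and 0.091 m and angle between carrier's own z axis and vertical below 0.2 rad and y of carrier in the frame of station between -0.037 and -0.023 m and contact force between carrier and station above 0.3 N and contact force between the fingers and carrier below 0.1 N and value of joint lever below 0.25 rad), for 0.3 s.
At the end, for the whole second after the job is handed in: the carrier hangs still and untouched from the rail, its centre within 7 mm of the yellow mark's centre; the lever stands four clicks on (1.05 to 1.33 rad, the pawl dropped in behind the fourth tooth), not five, and the fingers hold its knob with more than 1 N (x of carrier in the frame of station between 0.018 and 0.042 m and z of carrier in the frame of station between 0.079 and 0.091 m and angle between carrier's own z axis and vertical below 0.2 rad and y of carrier in the frame of station between -0.037 and -0.023 m and contact force between carrier and station above 0.3 N and contact force between the fingers and carrier below 0.1 N and value of joint lever between 1.05 and 1.33 rad and (value of joint lever above 1.12 rad or value of joint pawl below 0.04 rad) and contact force between the fingers and knob above 1 N and linear speed of carrier below 0.05 m/s); the arm keeps its last pose, push and grip.
It fails at once if another thing on the bench is pushed more than 2 cm (distance of any of spare_pack, driver, tub, board from where it was at the start of the episode above 0.02 m).
It fails at once if the lever makes a fifth click (value of joint lever above 1.4 rad).
It also fails if it takes over 70 s, if anything falls off the work surface, if the arm or the gripper's body presses on something with over 40 N, if the wrist force passes 120 N, or if a joint passes its speed limit or range.

## Working session

There is one attempt and no reset: what is moved stays moved. The work goes in short steps, Python scripts to look and compute and a shell command to move; the robot and the scene stay as the last step left them, time stands still between calls to the robot, and variables do not carry over. Pictures are saved under pics/ and viewed, at most 12 in all, crops included, and the job is handed in when it is done.

```bash
mkdir -p pics; python3 - <<'E'
from cell import manip
import cv2
for n in("scene","top"):
    cv2.imwrite(f"pics/{n}0.png",manip.camera(n)[:,:,::-1]); print(n,manip.camera_params(n))
s=manip.read_state();print(s, manip.tip_reach)
E
```

```text
scene {'fovy': 50.15167323556502, 'cx': 317.3624647537005, 'cy': 233.25337284613468, 'origin': array([1090.20550157,  384.87198431, 1233.55940681]), 'attitude': array([-2.58392318,  0.00351676,  2.12735782])}
top {'fovy': 45.10024965314811, 'cx': 319.6084624635908, 'cy': 242.9565118835051, 'origin': array([ 243.59010186,    9.98413138, 1434.76816021]), 'attitude': array([-2.93073487,  0.00601829, -1.59105434])}
{'clock': 0.1, 'joints': array([-1.32661307e+00,  3.00440575e-01,  1.52152952e+00,  2.12557765e-06,
        1.32071834e+00, -6.66006395e-02]), 'qd': array([ 0.00037854, -0.00128946, -0.00045229,  0.00129958,  0.00092472,
        0.0002135 ]), 'effort': array([ 1.32343015e-03, -5.32643795e+01, -3.53281581e+01,  7.09410198e-02,
        2.34385132e-02, -6.11561882e-05]), 'eef_pos': array([ 168.13429069, -523.42836302,  218.92488242]), 'eef_rot': array([-3.14049944e+00, -7.49801285e-05,  3.10783326e-01]), 'wrist_force': array([ 0.44372759, -0.18039237,  0.27239042]), 'moment': array([ 0.00808641, -0.00311382,  0.05071741]), 'finger_force': 0.0, 'finger_gap': 93.9090234241001} 14.0
```

View pics/scene0.png

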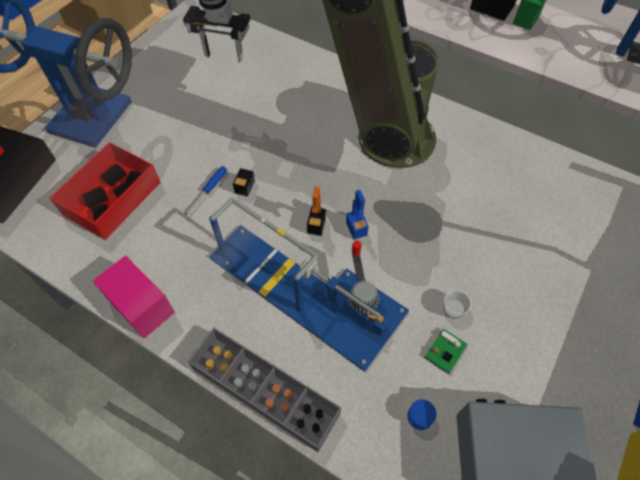

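View pics/top0.png

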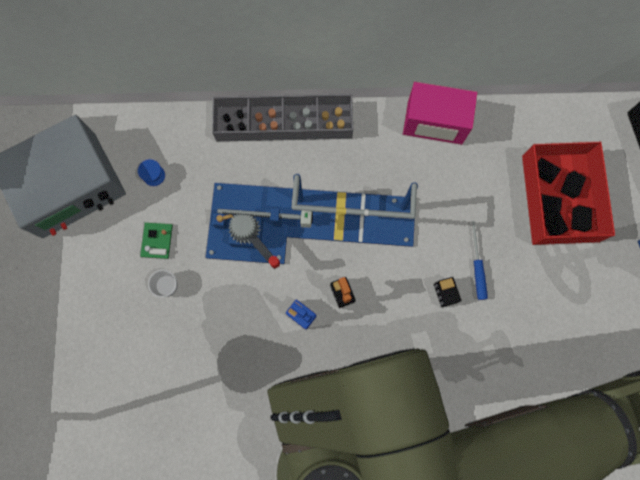

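The scene view shows the orange-hanger carrier at about (316,215), beside its blue look-alike at (357,215), with the red knob at (356,247). The top view shows the carrier at (343,291), the knob at (274,262) and the rail from (298,215) to (412,213). Next I'll take enlarged crops.

```bash
python3 - <<'E'
import cv2
a=cv2.imread("pics/top0.png")[170:340,200:427]; cv2.imwrite("pics/topc.png",cv2.resize(a,None,fx=3.5,fy=3.5,interpolation=cv2.INTER_CUBIC))
a=cv2.imread("pics/scene0.png")[170:380,200:420]; cv2.imwrite("pics/scenec.png",cv2.resize(a,None,fx=2.8,fy=2.8,interpolation=cv2.INTER_CUBIC))
E
```

```text
(no output)
```

View pics/topc.png

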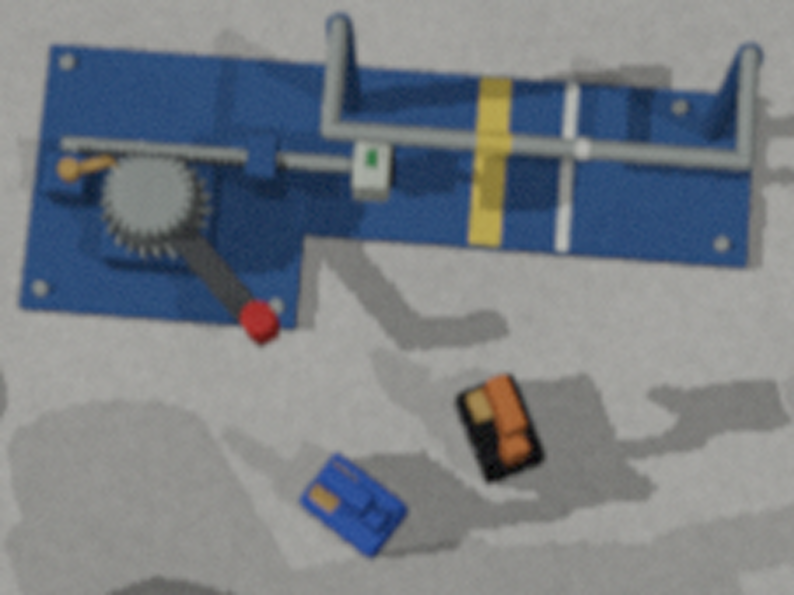

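View pics/scenec.png

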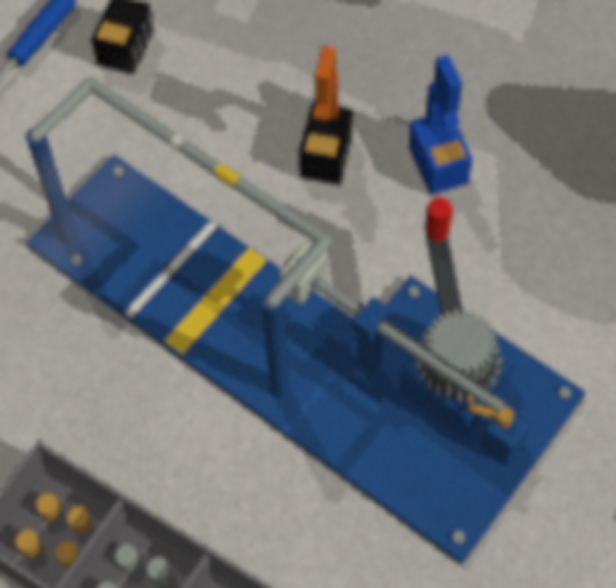

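The crops show these points, in top-crop pixels:
- Rail bends at (328,130) and (745,160), the mark at (492,142) and the ring at (582,149).
- Pack corners at (458,397), (492,481) and (545,458).
- Tab top near (503,403).

The stem is on the robot's side, so carrier +x points away from the robot.

```bash
cat > h.py <<'E'
import numpy as np
from cell import manip
from scipy.spatial.transform import Rotation as R
from scipy.optimize import least_squares
def proj(n,P):
    c=manip.camera_params(n); r=R.from_euler('xyz',c['attitude']).as_matrix()
    p=(np.atleast_2d(P)-c['origin'])@r; f=240/np.tan(np.radians(c['fovy']/2))
    return np.c_[c['cx']+f*p[:,0]/p[:,2], c['cy']+f*p[:,1]/p[:,2]]
def T(n,u): return np.array(u)/3.5+[200,170] if n=='top' else np.array(u)/2.8+[200,170]
def w(th,P):
    P=np.atleast_2d(P); x,y,a=th; c,s=np.cos(a),np.sin(a)
    return np.c_[x+c*P[:,0]-s*P[:,1],y+s*P[:,0]+c*P[:,1],P[:,2]]
def fit(obs,x0):
    res=lambda th: np.concatenate([(proj(n,w(th,p))[0]-T(n,u)) for n,p,u in obs])
    s=least_squares(res,x0,loss='soft_l1'); print(s.x.round(3)); 
    for (n,p,u),e in zip(obs,res(s.x).reshape(-1,2)): print(n,p,e.round(1))
    return s.x
E
python3 - <<'E'
from h import *
st=fit([('top',(30,75,190),(328,130)),('top',(30,-30,190),(492,142)),('top',(30,-86,190),(582,149)),('top',(30,-190,190),(745,160)),
('top',(-85,115,134),(259,316)),('scene',(30,-30,190),(227,175)),('scene',(30,-86,190),(178,140)),('scene',(30,-190,190),(92,85)),('scene',(30,75,190),(322,240)),('scene',(-85,115,134),(440,206))],[480,0,-.05])
ca=fit([('top',(32,22,50),(458,397)),('top',(-32,22,0),(492,481)),('top',(-32,-22,0),(545,458)),('scene',(32,22,50),(346,158)),('scene',(32,-22,50),(303,150)),('scene',(32,22,0),(341,183)),('scene',(0,0,165),(328,50))],[390,-40,.4])
for q in(0,1.1,1.2):
  a=np.radians(225)-q; print(q,w(st,(120*np.cos(a),200+120*np.sin(a),88)))
print(w(st,[(30,-30,190),(30,-135,190)]), w(ca,(0,0,142)))
E
```

```text
[ 5.56386e+02 -4.14200e+00 -1.01000e-01]
top (30, 75, 190) [ 0.3 -0.3]
top (30, -30, 190) [ 0.4 -0.1]
top (30, -86, 190) [-0.2 -0.2]
top (30, -190, 190) [-0.1  0.2]
top (-85, 115, 134) [-0.7  0.2]
scene (30, -30, 190) [ 0.2 -0.1]
scene (30, -86, 190) [0.  0.6]
scene (30, -190, 190) [-0.7 -0.9]
scene (30, 75, 190) [ 0.8 -0. ]
scene (-85, 115, 134) [-0.3 -0.2]
[418.953 -41.996   0.437]
top (32, 22, 50) [-1.8  0.5]
top (-32, 22, 0) [-0.2  2.3]
top (-32, -22, 0) [0.5 1. ]
scene (32, 22, 50) [-1.  -0.3]
scene (32, -22, 50) [-1.5  1. ]
scene (32, 22, 0) [0.7 0.4]
scene (0, 0, 165) [-1.4  3.1]
0 [[483.56824885 118.96957778  88.        ]]
1.1 [[466.75145764 243.28219675  88.        ]]
1.2 [[472.13605708 254.00069146  88.        ]]
[[ 583.21075204  -37.01197902  190.        ]
 [ 572.63043859 -141.47755693  190.        ]] [[418.95256978 -41.99556879 142.        ]]
```

```bash
python3 - <<'E'
from h import *; import cv2
th=[421,-45,.40]
th=[419,-42,.437]
b=[(x,y,z) for z in(0,50) for x,y in((-32,-22),(32,-22),(32,22),(-32,22))]
t=[(x,y,z) for z in(119,165) for x,y in((-18,-7),(18,-7),(18,7),(-18,7))]
out=[]
for n,(x0,y0) in(('top',(318,262)),('scene',(290,175))):
    im=cv2.imread(f"pics/{n}0.png")[y0:y0+70,x0:x0+50]; im=cv2.resize(im,None,fx=8,fy=8,interpolation=cv2.INTER_CUBIC)
    for P,c in((b,(0,255,0)),(t,(255,255,0))):
        u=((proj(n,w(th,P))-[x0,y0]+.5)*8).astype(int)
        for k in(0,4): cv2.polylines(im,[u[k:k+4]],True,c if k else (255,0,255),1)
    out.append(im)
cv2.imwrite("pics/ov.png",np.hstack(out))
E
```

```text
(no output)
```

View pics/ov.png

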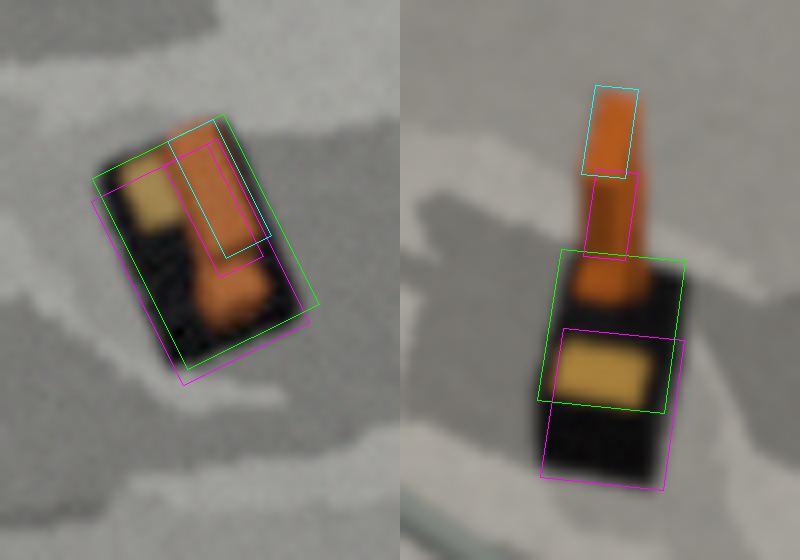

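The overlay is roughly right, but the yaw is a little too high and the box sits a few mm off. I'll refine it by fitting the silhouette.

```bash
python3 - <<'E'
from h import *; import cv2
from scipy.optimize import minimize
def box(x0,x1,y,z0,z1): return [(x,s*y,z) for x in(x0,x1) for s in(-1,1) for z in(z0,z1)]
parts=[box(-32,32,22,0,50),box(-27,-15,7,50,119),box(-18,18,7,119,165)]
S=8; M={}
for n,(x0,y0) in(('top',(318,262)),('scene',(290,175))):
    im=cv2.imread(f"pics/{n}0.png")[y0:y0+70,x0:x0+50]; im=cv2.resize(im,None,fx=S,fy=S,interpolation=cv2.INTER_CUBIC)
    v=im.max(2).astype(int); sat=v-im.min(2); m=((v<65)|(sat>45)).astype(np.uint8)
    k,l,st,_=cv2.connectedComponentsWithStats(m); m=(l==1+st[1:,4].argmax()); M[n]=(m,x0,y0); print(n,m.sum())
def cost(th):
    c=0
    for n,(m,x0,y0) in M.items():
        r=np.zeros(m.shape,np.uint8)
        for p in parts:
            u=((proj(n,w(th,p))-[x0,y0]+.5)*S*16).round().astype(np.int32)
            cv2.fillConvexPoly(r,cv2.convexHull(u),1,shift=4)
        c+=(r.astype(bool)^m).sum()/m.sum()
    return c
for x0 in([420,-42,.35],[422,-40,.43]):
    s=minimize(cost,x0,method='Nelder-Mead',options=dict(initial_simplex=np.array(x0)+np.array([[0,0,0],[6,0,0],[0,6,0],[0,0,.1]])))
    print(s.x.round(3),s.fun)
E
```

```text
top 29477
scene 36188
[ 4.20295e+02 -4.13210e+01  4.02000e-01] 0.36216943186542594
[ 4.19915e+02 -4.13890e+01  4.08000e-01] 0.3612656551334962
```

```bash
python3 -m creep '[[1,[38.75,-38.2,0],-1],[1,[38.75,-38.2,0],-1],[1,[38.75,-38.2,0],-1],[1,[38.75,-38.2,0],-1],[1,[38.75,-38.2,0],-1],[1,[38.75,-38.2,0],-1],[1,[38.75,-38.2,0],-1],[1,[38.75,-38.2,0],-1],[1,[38.75,-38.2,0],-1],[1,[38.75,-38.2,0],-1],[1,[38.75,-38.2,0],-1],[1,[38.75,-38.2,0],-1]]' 25
```

```text
clock: 1.3
eef_pos: [421.4, -37.7, 219.2]
eef_rot: [-3.141, 0.0, 0.403]
wrist_force: [-0.2, 0.0, -0.0]
finger_gap: 94.2
finger_force: 0.0
```

```bash
python3 -m creep '[[1,[0,0,0],0],[1,[0,0,2.5],0],[1,[0,0,5],0],[1,[0,0,7],0],[1,[0,0,8.1],0],[1,[0,0,8.1],0],[1,[0,0,8.1],0]]'
python3 - <<'E'
from cell import manip; import cv2,numpy as np
o=[]
for n,(x0,y0) in(('top',(295,235)),('scene',(275,140))):
    im=manip.camera(n)[y0:y0+100,x0:x0+100,::-1]; o.append(cv2.resize(im,None,fx=4,fy=4,interpolation=cv2.INTER_CUBIC))
cv2.imwrite("pics/pre.png",np.hstack(o))
E
```

```text
clock: 2.0
eef_pos: [420.5, -42.0, 139.2]
eef_rot: [3.141, -0.001, 0.397]
wrist_force: [-0.1, 0.0, 0.5]
finger_gap: 94.2
finger_force: 0.0
```

View pics/pre.png

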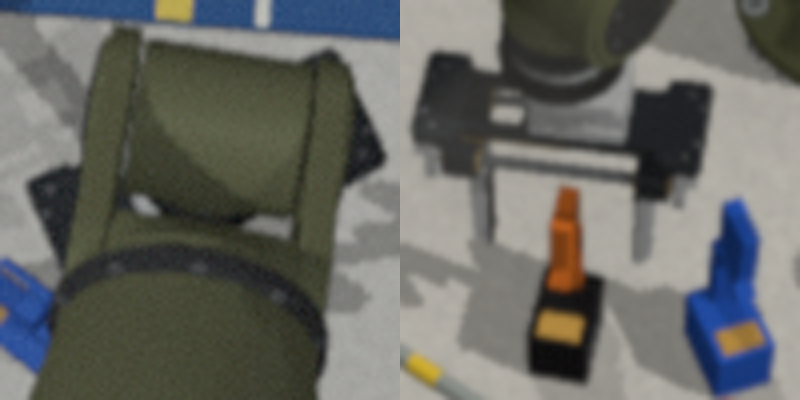

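The arm hides the carrier in the top view. In the scene view the fingers straddle the orange tab and the look-alike is clear. Next I'll close and lift.

```bash
python3 -m creep '[[-1,[0,0,0],0],[-1,[0,0,0],0],[-1,[0,0,0],0],[-1,[0,0,0],0],[-1,[0,0,0],0],[-1,[0,0,0],0],[-1,[0,0,0],0],[-1,[0,0,0],0],[-1,[0,0,0],0]]' 40; python3 -m creep '[[-1,[0,0,-1],0],[-1,[0,0,-3],0],[-1,[0,0,-6],0],[-1,[0,0,-9],0],[-1,[0,0,-12.4],0],[-1,[0,0,-12.4],0],[-1,[0,0,-12.4],0],[-1,[0,0,-12.4],0]]'
```

```text
clock: 3.0
eef_pos: [420.3, -41.4, 138.5]
eef_rot: [-3.142, -0.0, 0.398]
wrist_force: [-0.2, -0.8, 0.1]
finger_gap: 25.1
finger_force: 0.0
clock: 3.8
eef_pos: [419.8, -41.4, 261.3]
eef_rot: [-3.14, 0.002, 0.398]
wrist_force: [-0.4, -0.0, -4.0]
finger_gap: 13.6
finger_force: 40.0
```

The fingers closed during the lift, so the tab is held low in them. I'll measure where the carrier sits.

```bash
python3 - <<'E'
from h import *; import cv2
im=manip.camera("scene")[:,:,::-1]; s=manip.read_state(); print(s['eef_pos'],s['wrist_force'],s['finger_gap'])
x0,y0=265,120
im=cv2.resize(im[y0:y0+110,x0:x0+110],None,fx=5,fy=5,interpolation=cv2.INTER_CUBIC)
th=[s['eef_pos'][0],s['eef_pos'][1],s['eef_rot'][2]]
for d,c in((4,(255,0,255)),(-11,(0,255,0))):   # carrier origin z = tcp -138 + ...
    z=s['eef_pos'][2]-139+d
    b=[(x,y,z+h) for h in(0,50,165) for x,y in((-32,-22),(32,-22),(32,22),(-32,22))]
    b[8:]=[(x,y,z+165) for x,y in((-18,-7),(18,-7),(18,7),(-18,7))]
    u=((proj("scene",w(th,b))-[x0,y0]+.5)*5).astype(int)
    for k in(0,4,8): cv2.polylines(im,[u[k:k+4]],True,c,1)
cv2.imwrite("pics/lift.png",im)
E
```

```text
[419.79956008 -41.35916237 261.27053241] [ 0.15562462  0.01093564 -2.35339485] 13.977996620889092
```

View pics/lift.png

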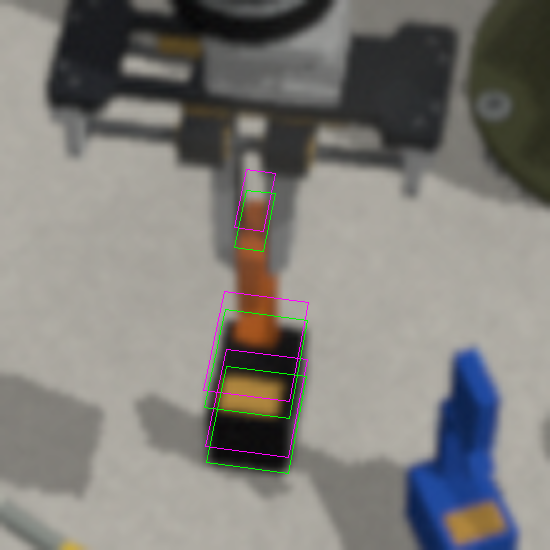

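```bash
python3 -m creep '[[-1,[0.3,1.5,-0.95],0.8],[-1,[0.9,4,-0.95],2],[-1,[1.6,6.5,-0.95],3.2],[-1,[2.3,9,-0.95],4.4],[-1,[2.9,10.7,-0.95],5.3],[-1,[3.2,11.3,-0.95],5.72],[-1,[3.2,11.3,-0.95],5.72],[-1,[3.2,11.3,-0.95],5.72],[-1,[3.2,11.3,-0.95],5.72]]' 50
```

```text
clock: 4.75
eef_pos: [493.3, -132.8, 271.7]
eef_rot: [-3.141, 0.001, -0.1]
wrist_force: [-0.2, 0.2, -3.2]
finger_gap: 13.4
finger_force: 50.0
```

```bash
python3 - <<'E'
from h import *; import cv2
im=manip.camera("scene")[:,:,::-1]; s=manip.read_state(); print(s['eef_pos'],s['eef_rot'],s['wrist_force'],s['finger_gap'])
x0,y0=205,110
im=cv2.resize(im[y0:y0+110,x0:x0+130],None,fx=5,fy=5,interpolation=cv2.INTER_CUBIC)
th=[s['eef_pos'][0],s['eef_pos'][1],s['eef_rot'][2]]
z=s['eef_pos'][2]-150.5
b=[(x,y,z+h) for h in(0,50) for x,y in((-32,-22),(32,-22),(32,22),(-32,22))]+[(x,y,z+165) for x,y in((-18,-7),(18,-7),(18,7),(-18,7))]
u=((proj("scene",w(th,b))-[x0,y0]+.5)*5).astype(int)
for k in(0,4,8): cv2.polylines(im,[u[k:k+4]],True,(0,255,0),1)
cv2.imwrite("pics/app.png",im)
E
```

```text
[ 493.34004115 -132.83365846  271.88677767] [-3.14156954e+00  1.62146622e-04 -9.99116959e-02] [ 0.45004572  0.16988955 -3.22521547] 13.780692121954122
```

View pics/app.png

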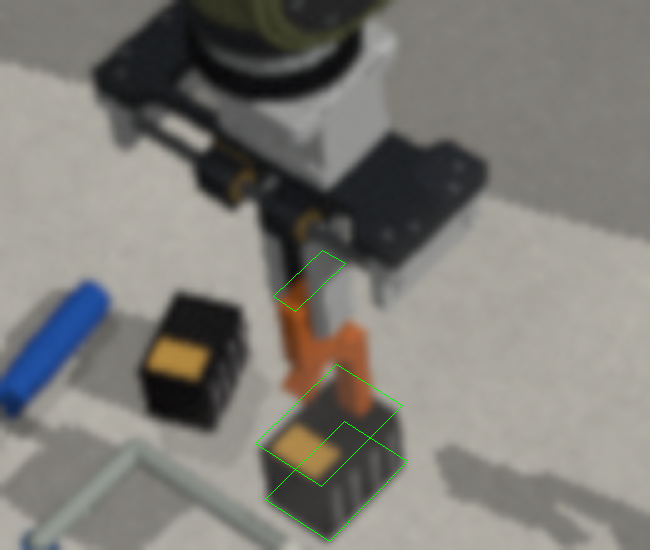

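The pose matches the model, the pack hangs upright and the lip faces the rail. Next I'll move in 80 mm, then lower.

```bash
python3 -m creep '[[-1,[1.5,0,0],0],[-1,[3.5,0,0],0],[-1,[5.5,0,0],0],[-1,[7,0,0],0],[-1,[8,0,0],0],[-1,[8,0,0],0],[-1,[8,0,0],0]]'; python3 -m creep '[[-1,[0,0,1],0],[-1,[0,0,2],0],[-1,[0,0,2.7],0],[-1,[0,0,3.1],0],[-1,[0,0,3.3],0],[-1,[0,0,3.3],0],[-1,[0,0,3.3],0]]'
```

```text
clock: 5.5
eef_pos: [572.8, -141.0, 271.8]
eef_rot: [-3.141, 0.0, -0.101]
wrist_force: [-0.1, -0.7, -2.8]
finger_gap: 13.4
finger_force: 50.0
clock: 6.2
eef_pos: [572.9, -141.2, 239.4]
eef_rot: [3.142, 0.0, -0.101]
wrist_force: [-6.0, 1.4, 2.6]
finger_gap: 13.8
finger_force: 50.0
```

```bash
python3 -m creep '[[-1,[-0.15,0,0],0],[-1,[-0.25,0,0],0],[-1,[-0.25,0,0],0],[-1,[-0.25,0,0],0]]'; python3 -m creep '[[-1,[0,0,0.1],0],[-1,[0,0,0.2],0],[-1,[0,0,0.2],0]]'
```

```text
clock: 6.6
eef_pos: [571.8, -141.1, 239.6]
eef_rot: [3.141, -0.004, -0.101]
wrist_force: [6.1, -0.7, 0.5]
finger_gap: 13.4
finger_force: 50.0
clock: 6.9
eef_pos: [572.1, -141.2, 239.3]
eef_rot: [3.141, -0.006, -0.101]
wrist_force: [3.2, 1.0, 12.0]
finger_gap: 13.4
finger_force: 50.0
```

The carrier is seated on the rail. I'll ease the push, then slide it to the mark.

```bash
python3 -m creep '[[-1,[0.08,0,-0.12],0],[-1,[0.08,0,-0.12],0]]'; python3 -m creep '[[-1,[0,-1,0],0],[-1,[0,-2.5,0],0],[-1,[0,-4,0],0],[-1,[0,-5.5,0],0],[-1,[0,-7,0],0],[-1,[0,-8.5,0],0],[-1,[0,-9.7,0],0],[-1,[0,-10.5,0],0],[-1,[0,-10.5,0],0],[-1,[0,-10.5,0],0]]'
python3 - <<'E'
from h import *
s=manip.read_state(); st=[556.386,-4.142,-.101]
p=s['eef_pos'][:2]-st[:2]; c,q=np.cos(-.101),np.sin(-.101); print('station xy',c*p[0]+q*p[1],-q*p[0]+c*p[1])
E
```

```text
clock: 7.1
eef_pos: [572.3, -141.3, 239.4]
eef_rot: [3.141, -0.003, -0.101]
wrist_force: [2.3, 0.2, 7.6]
finger_gap: 13.7
finger_force: 50.0
clock: 8.1
eef_pos: [582.8, -36.1, 239.3]
eef_rot: [-3.141, -0.003, -0.101]
wrist_force: [1.4, 3.3, 7.5]
finger_gap: 13.5
finger_force: 50.0
station xy 29.524155021855158 -29.161568332533918
```

```bash
python3 -m creep '[[-1,[0,0.1,-0.1],0],[-1,[0,0.1,-0.1],0],[-0.3,[0,0.1,-0.1],0],[-0.3,[0,0.1,-0.1],0],[-0.3,[0,0.1,-0.1],0],[-0.3,[0,0.1,-0.1],0],[-0.3,[0,0.1,-0.1],0],[-0.3,[0,0.1,-0.1],0]]' 10; python3 -m creep '[[-0.3,[0,0,-1.5],0],[-0.3,[0,0,-3.5],0],[-0.3,[0,0,-6],0],[-0.3,[0,0,-8],0],[-0.3,[-4,0,-8],0],[-0.3,[-8,0,-8],0],[-0.3,[-12,0,-8],0],[-0.3,[-16,0,-8],0],[-0.3,[-18,0,-8],0],[-0.3,[-18,0,-8],0],[-0.3,[-18,0,-8],0]]'
python3 - <<'E'
from h import *; import cv2
o=[]
for n,(x0,y0) in(('top',(290,180)),('scene',(235,180))):
    im=manip.camera(n)[y0:y0+110,x0:x0+80,::-1]; o.append(cv2.resize(im,None,fx=5,fy=5,interpolation=cv2.INTER_CUBIC))
    st=[556.386,-4.142,-.101]
    b=[(30+x,-30+y,85+h) for h in(0,50) for x,y in((-32,-22),(32,-22),(32,22),(-32,22))]+[(30+x,-30+y,250) for x,y in((-18,-7),(18,-7),(18,7),(-18,7))]
    u=((proj(n,w(st,b))-[x0,y0]+.5)*5).astype(int)
    for k in(0,4,8): cv2.polylines(o[-1],[u[k:k+4]],True,(0,255,0),1)
cv2.imwrite("pics/hung.png",np.hstack(o))
E
```

```text
clock: 8.9
eef_pos: [582.0, -37.7, 239.1]
eef_rot: [3.142, 0.0, -0.101]
wrist_force: [-0.9, 0.1, 0.3]
finger_gap: 32.6
finger_force: 0.0
clock: 10.0
eef_pos: [403.2, -19.5, 319.5]
eef_rot: [3.142, -0.001, -0.101]
wrist_force: [0.6, 0.2, -0.9]
finger_gap: 32.9
finger_force: 0.0
```

View pics/hung.png

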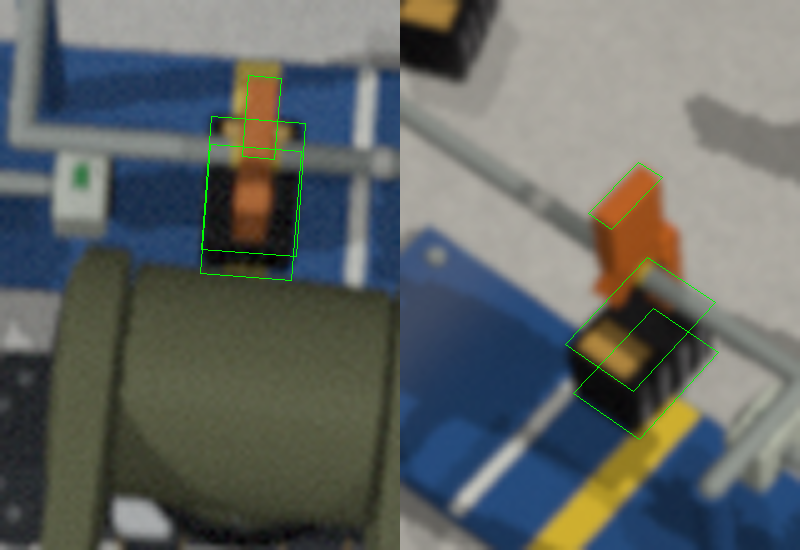

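The carrier hangs upright, and both views agree with the model for the mark to about 1 mm. Next is the knob.

```bash
python3 -m creep '[[0.4,[1.5,-3.5,0],0],[0.4,[3.5,-8,0],0],[0.4,[5.5,-12,0],0],[0.4,[6.6,-14.6,0],0],[0.4,[6.6,-14.6,4],0],[0.4,[6.6,-14.6,8.5],0],[0.4,[6.6,-14.6,13],0],[0.4,[6.6,-14.6,16],0],[0.4,[6.6,-14.6,16],0]]'
python3 - <<'E'
from h import *; import cv2
im=manip.camera("scene")[:,:,::-1]; x0,y0=305,170
cv2.imwrite("pics/knob.png",cv2.resize(im[y0:y0+110,x0:x0+110],None,fx=5,fy=5,interpolation=cv2.INTER_CUBIC))
E
```

```text
clock: 11.0
eef_pos: [482.0, 118.9, 155.0]
eef_rot: [3.14, 0.008, -0.101]
wrist_force: [0.5, -0.0, 0.6]
finger_gap: 65.9
finger_force: 0.0
```

View pics/knob.png

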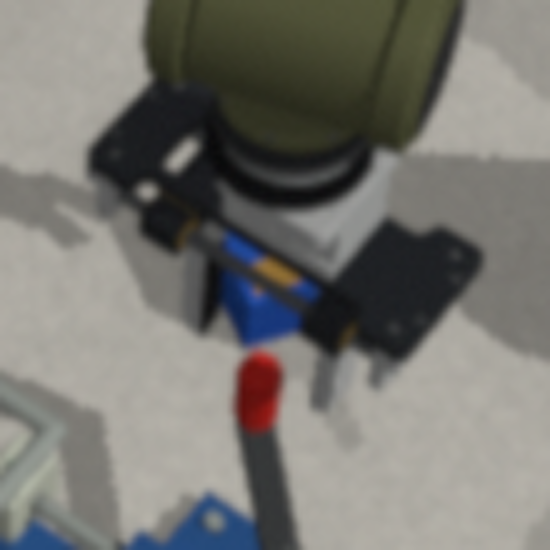

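```bash
python3 -m creep '[[0.4,[0,0,1.5],0],[0.4,[0,0,3.2],0],[0.4,[0,0,4.7],0],[0.4,[0,0,4.7],0],[0.4,[0,0,4.7],0],[0.4,[0,0,4.7],0]]'; python3 -m creep '[[-1,[0,0,0],0],[-1,[0,0,0],0],[-1,[0,0,0],0],[-1,[0,0,0],0],[-1,[0,0,0],0],[-1,[0,0,0],0],[-1,[0,0,0],0],[-1,[0,0,0],0],[-1,[0,0,0],0],[-1,[0,0,0],0],[-1,[0,0,0],0],[-1,[0,0,0],0]]' 25
```

```text
clock: 11.65
eef_pos: [484.2, 119.3, 113.7]
eef_rot: [-3.141, -0.002, -0.101]
wrist_force: [-0.3, 0.3, -0.9]
finger_gap: 65.9
finger_force: 0.0
clock: 12.85
eef_pos: [483.3, 119.0, 112.1]
eef_rot: [3.141, 0.0, -0.101]
wrist_force: [-2.3, -5.0, 1.6]
finger_gap: 23.8
finger_force: 25.0
```

```bash
python3 - <<'E'
import numpy as np
f=lambda q:np.array([12*np.cos(np.radians(225)-q),-12*np.sin(np.radians(225)-q)])
for a,b in((0,.6),(.6,1.2)):
  print([(f(q)-f(a)).round(2).tolist() for q in np.arange(a+.1,b+.01,.1)])
E
```

```text
[[-0.8, -0.89], [-1.52, -1.85], [-2.13, -2.89], [-2.63, -3.97], [-3.03, -5.11], [-3.31, -6.27]]
[[-0.16, -1.19], [-0.2, -2.39], [-0.13, -3.58], [0.07, -4.77], [0.38, -5.93], [0.81, -7.05]]
```

```bash
python3 -m creep '[[-1,[-0.8,-0.89,0],0],[-1,[-1.52,-1.85,0],0],[-1,[-2.13,-2.89,0],0],[-1,[-2.63,-3.97,0],0],[-1,[-3.03,-5.11,0],0],[-1,[-3.31,-6.27,0],0],[-1,[-3.31,-6.27,0],0],[-1,[-3.31,-6.27,0],0]]'
python3 - <<'E'
from h import *
st=[556.386,-4.142,-.101]; s=manip.read_state(); p=s['eef_pos'][:2]-w(st,(0,200,0))[0,:2]
print('r',np.hypot(*p),'q',np.radians(225)-.101-np.arctan2(p[1],p[0])%(2*np.pi), s['wrist_force'])
E
```

```text
clock: 13.65
eef_pos: [457.0, 185.0, 112.2]
eef_rot: [-3.141, -0.001, -0.1]
wrist_force: [4.3, -1.0, -1.1]
finger_gap: 23.4
finger_force: 25.0
r 119.95473602613637 q 0.6025360876844519 [ 4.25284555 -0.99584812 -1.10905293]
```

```bash
python3 -m creep '[[-1,[-0.16,-1.19,0],0],[-1,[-0.2,-2.39,0],0],[-1,[-0.13,-3.58,0],0],[-1,[0.07,-4.77,0],0],[-1,[0.2,-5.3,0],0],[-1,[0.38,-5.93,0],0],[-1,[0.6,-6.5,0],0],[-1,[0.75,-6.9,0],0],[-1,[0.75,-6.9,0],0],[-1,[0.75,-6.9,0],0],[-1,[0.75,-6.9,0],0]]'
python3 - <<'E'
from h import *; import cv2
st=[556.386,-4.142,-.101]; s=manip.read_state(); p=s['eef_pos'][:2]-w(st,(0,200,0))[0,:2]
print('r',np.hypot(*p),'q',np.radians(225)-.101-np.arctan2(p[1],p[0])%(2*np.pi), s['wrist_force'],s['finger_force'])
im=manip.camera("scene")[:,:,::-1]; x0,y0=230,170
im=cv2.resize(im[y0:y0+150,x0:x0+200],None,fx=4,fy=4,interpolation=cv2.INTER_CUBIC)
for q in(.82,1.1,1.19,1.38):
    a=np.radians(225)-q
    for z in (88,134):
        u=((proj("scene",w(st,(120*np.cos(a),200+120*np.sin(a),z)))[0]-[x0,y0]+.5)*4).astype(int); cv2.circle(im,tuple(u),2,(255,255,0),-1)
cv2.imwrite("pics/end.png",im)
E
```

```text
clock: 14.75
eef_pos: [471.5, 252.0, 112.2]
eef_rot: [3.141, -0.0, -0.102]
wrist_force: [3.9, -4.9, 0.2]
finger_gap: 23.0
finger_force: 25.0
r 119.61569585921872 q 1.1824121020496738 [ 3.91723615 -4.91004469  0.20376572] 25.00025063753128
```

View pics/end.png

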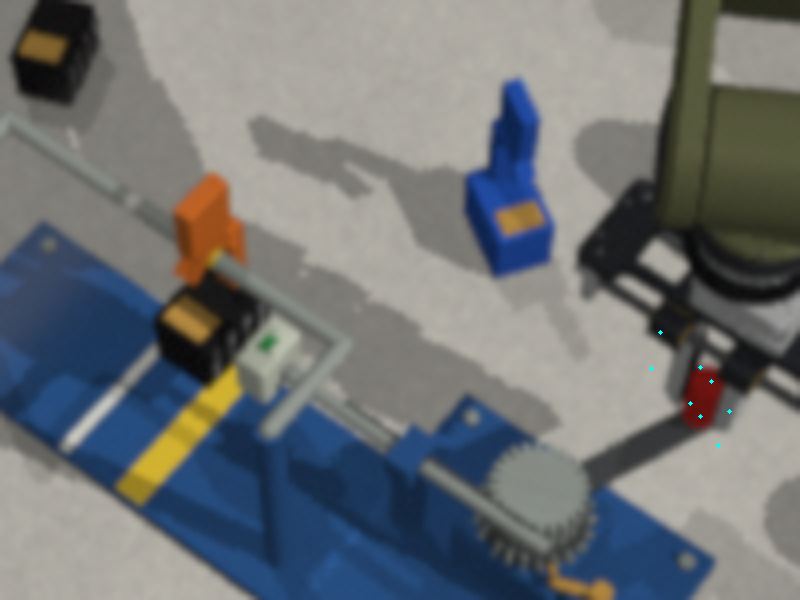

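The knob is held at about 1.18 rad, past the fourth click. The reader head has stopped just short of the pack, which still hangs at the mark.

```bash
python3 -c "
from cell import manip; print(manip.sign_off())"
```

```text
the job is handed in; nothing more can be done
None
```

I handed the job in with the battery pack hanging on the yellow mark (within about 1 mm by both cameras), the lever about four clicks on at roughly 1.18 rad, and the knob still gripped at 25 N; no verdict came back.

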